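# Four clicks tighter on the lino press

## Robot

A 6-joint arm with a two-finger parallel gripper is mounted at the origin on the work surface. World frame = base frame: x ahead of the robot, y to its left, z up, the work surface at z = 0. Lengths are in m, angles in rad, forces in N, time in s.
With the tool pointing down it reaches from about 0.375 to 0.825 m from the base axis. Payload 5.5 kg.
Tool frame: the origin (TCP) lies midway between the tips of the shut fingers; the grasp point (between the pads) lies 19 mm behind it; z points along the fingers, y is the line along which they close (so a half turn about z gives the same grasp; the last joint's range is limited). The gripper opens to 85 mm and grips with 20 to 120 N. Pads are 22 mm wide; open, the fingers measure 114 mm over their backs; the gripper's body (76 mm by 85 mm) begins 54 mm behind the grasp point. The pads swing forward as they close: fully open they stand 13 mm farther back than shut.
Start: joints at [1.189, 0.314, -0.047, 1.21, 0, 1.571], TCP at [0.224, 0.557, 0.231] pointing down, gripper open.
Joint ranges: [-2.67, 2.67], [-0.69, 1.73], [-1.03, 1.25], [-2.08, 2.16], [-1.42, 1.45], [-3.14, 3.14]. Speed limits (rad/s): [2.39, 2.39, 3.01, 3.14, 3.14, 3.14].

## Interface

Orientations are given as [roll, pitch, yaw] about the fixed x, y, z axes, in that order (R = Rz(yaw) Ry(pitch) Rx(roll)).
In Python, from bench import bot, viewer, workorder gives the robot as it stands. The module is installed in compiled form; this text tells all that it offers. Calls block until the motion is done:
- bot.reach(position, orientation): joint-space move of the TCP to a pose.
- bot.move_linear(position, attitude=None, max_speed=0.15, contact_N=None): straight line of the TCP; attitude=None keeps the orientation; max_speed is the mean speed in m/s. With contact_N (N) it stops when the force on the tool has changed by that much, and returns True; else False.
- bot.set_joints(angles): joint-space move.
- bot.gripper_open() and bot.grab(squeeze=None): open the fingers fully, or close them until they stop; squeeze is the grip in N (None keeps the last).
- bot.dwell(seconds).
- bot.solve_ik(position, orientation): joint angles nearest the present ones, or None.
- bot.sense(): the state.
- viewer.grab_frame(name): name is "scene" or "top" or "wrist"; returns (picture, depth): 384x512x3 uint8, red, green, blue; 384x512 float32, m along the optical axis (not along the pixel's ray), 0 where there is no reading.
- viewer.camera_params(name): a dict with "fx", "fy", "cx", "cy" (pixels), "R" (3x3) and "t" (3): a world point X has camera coordinates R X + t. Camera axes: x right, y down, z forward; pixel columns grow to the right and rows downward; lengths in m; the calibration is good to about 2 mm. The wrist camera is an equidistant fisheye: a pixel r from the principal point sees the ray r / f radians off the axis. A picture is of the moment at which its call begins: read the wrist's pose just before it. camera_params takes no time and is no camera call; for the wrist camera it gives the pose at the moment of the call.
A pose or a line that the arm cannot do raises bot.MotionError and nothing moves.
- workorder.job_done(): hands the job in; it is judged then, once.
The state is a dict: "clock": time; "joints": joint angles; "joint_vel": joint speeds; "effort": joint torques, N m; "tool_pos": TCP position; "tcp_rot": TCP orientation; "ft_force": force on the tool from outside, world axes, zero at the start; "moment": the same for the moment, N m; "grip_width": finger opening in m; "finger_force": force on a finger pad.
Only numpy, scipy, OpenCV 4.12 (cv2) and the standard library are available. Lean on these libraries where they do the work, as an engineer would, in place of code of your own. Each camera call takes 0.05 s, during which the arm holds its last target. There are 200 camera calls.

## Task

The little lino press is set unevenly: its left pressure dial (the crank side, on the robot's left) is already right, so bring the right dial, at the end away from the crank, up to match it by pushing its finger post round clockwise (seen from above) exactly four clicks, without going past to a fifth. Push gently with the fingertips, from the side of the post: do not grip the dial or its post, leave the left dial and the things standing around the press as they are, and finish with the hand clear.

Things in the scene. Friction and masses are not known exactly. Their poses are not given: they have to be found in the camera images.
- press: Green table-top lino press, fixed, 280 x 370 x 205 mm overall. Origin on the table under its centre; x along its bed, y across it towards the crank (left), z up. Side frames 90 x 30 mm, 165 mm high, at y = -110 and +110 mm, a 50 mm wide beam (top at 156 mm) between; on each a scale plate 108 mm across (top at 168 mm) with a black dial. Crank at y = 120 to 215 mm, 79 to 101 mm high.
- dial_right (a joint): Angle of the right dial (press y = -110 mm), rad; 0 at the start, grows clockwise from above. It rests every 20 degrees (0.349 rad): four clicks are 1.396. Turns from about -1.2 to 2.9. A click takes about 5 to 8 N at the post at its hardest, half way between two rests; once past half way the dial snaps on to the next rest by itself; let go before half way, it springs back.
- dial_right_axis (a point): Centre of the top face of the right dial, on its upright axis, 181 mm above the table. The dial is a black knurled disc 84 mm across and 12 mm thick, with a steel centre cap 24 mm across and 4 mm high.
- dial_right_post (a point): Centre of the top end of the right dial's finger post: an upright steel pin 12 mm in diameter that stands 24 mm above the disc (its top 205 mm above the table), 33 mm from the dial's axis; it goes round with the dial.
- dial_left (a joint): Angle of the left dial (at press y = +110 mm), rad, 0 at the start, clockwise positive, with the same clicks. It must be left alone.
- dial_left_post (a point): Centre of the top end of the left dial's finger post, of the same size as the right one. The right dial matches when its post points the same way from its axis as this one does from the left dial's axis.
- ink_jar: Ink jar with black cap, 60 mm across, 75 mm high, loose; origin at the centre of its underside, z up. Bystander.
- water: Clear water bottle, 64 mm across, 200 mm high, loose; origin at the centre of its underside, z up. Bystander.
- tape: Roll of tape lying flat, 100 mm across, 25 mm high, hole 76 mm, loose; origin at the centre of its underside, z up. Bystander.
- brayer: Ink roller (brayer) lying on the table, about 176 x 108 x 32 mm, loose; origin on the table in the neck between handle and roller, x from the wooden handle to the rubber roller, z up. Bystander.

How it is judged:
By the outcome, as a careful person would: the job done as asked, in the order asked, and still so for the second after the job is handed in, with the robot touching nothing.
It also fails if it takes over 42 s, if anything falls off the work surface, if the arm or the gripper's body presses on something with over 40 N, if the wrist force passes 120 N, or if a joint passes its speed limit or range.

## Working session

There is one attempt and no reset: what is moved stays moved. The work goes in short steps, each a Python script; the robot and the scene stay as the last script left them, time stands still between calls to the robot, and variables do not carry over. Pictures are saved under pics/ and viewed, at most 10 in all, crops included, and the job is handed in when it is done.

```bash
mkdir -p pics
python3 - <<'E'
from bench import bot, viewer
import cv2,numpy as np
for n in("scene","top"):
    p,d=viewer.grab_frame(n); cv2.imwrite(f"pics/{n}0.png",cv2.resize(p[:,:,::-1],(800,600),interpolation=cv2.INTER_CUBIC)); np.savez(f"pics/{n}0.npz",p=p,d=d,**{k:np.array(v) for k,v in viewer.camera_params(n).items()})
s=bot.sense(); print(s)
E
```

```text
{'clock': 0.1, 'joints': array([ 1.18901313e+00,  3.14150148e-01, -4.79605773e-02,  1.21024522e+00,
       -8.10169187e-06,  1.57077290e+00]), 'joint_vel': array([ 3.01751810e-04,  3.20898129e-04,  2.55972890e-03,  6.74873447e-05,
       -1.86882805e-04, -1.01170377e-03]), 'effort': array([ 2.58050914e-04, -5.40765202e+01,  3.40541232e+01,  1.11033247e-02,
        3.96418045e-05,  3.49276107e-06]), 'tool_pos': array([0.22335   , 0.55630684, 0.23053202]), 'tcp_rot': array([-3.14003303e+00,  8.06514999e-06,  2.75983289e+00]), 'ft_force': array([-0.03312754, -0.05858411, -0.27139742]), 'moment': array([0.00905387, 0.02234001, 0.01084091]), 'finger_force': 0.0, 'grip_width': 0.08550435317794133}
```

View pics/scene0.png

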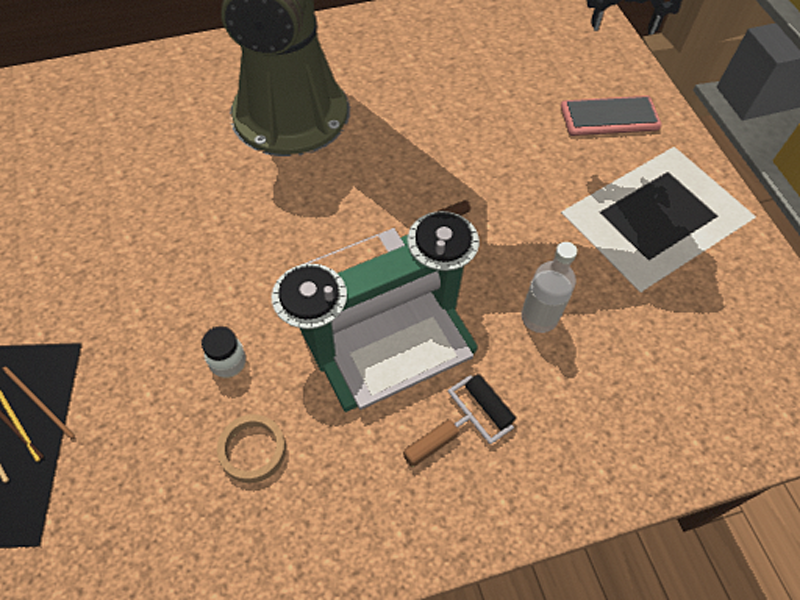

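View pics/top0.png

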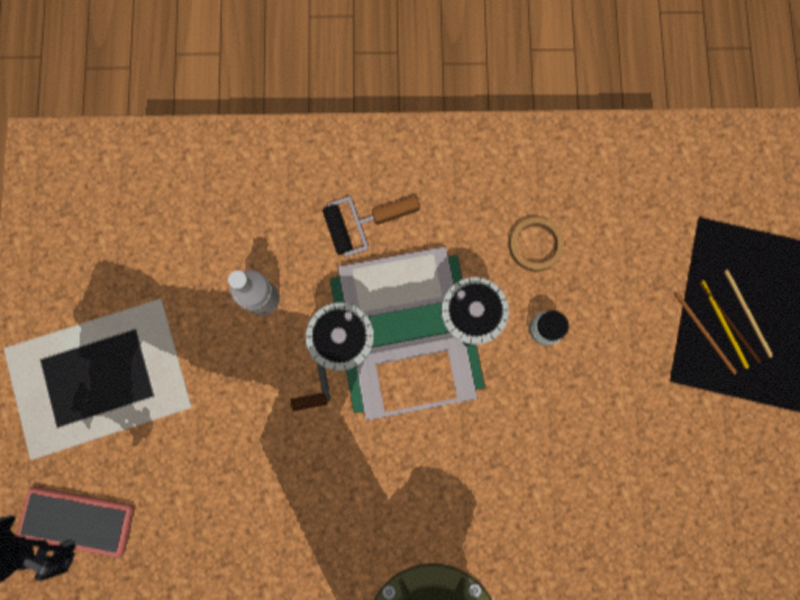

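The top view shows the left dial at (340,336) with its post at (348,316). The right dial is at (476,309) with its post at (461,295). The view has x up and y to the left, so the right post has to move from upper left to upper right, which is clockwise. Next I'll measure these in both cameras.

```bash
cat > h.py <<'E'
import numpy as np, cv2
def ray(c,u,v,z):
    d=c['R'].T@np.array([(u-c['cx'])/c['fx'],(v-c['cy'])/c['fy'],1]); o=-c['R'].T@c['t']
    return o+d*(z-o[2])/d[2]
def pix(c,X):
    q=c['R']@X+c['t']; return c['fx']*q[0]/q[2]+c['cx'],c['fy']*q[1]/q[2]+c['cy']
E
python3 - <<'E'
from h import *
for n,dials in(("top",((340,336),(476,309))),("scene",((443,238),(308,293)))):
    c=np.load(f"pics/{n}0.npz"); g=cv2.cvtColor(c['p'],cv2.COLOR_RGB2GRAY)
    crops=[]
    for nm,(U,V) in zip("LR",dials):
        u,v=int(U/1.5625),int(V/1.5625); w=24
        a=c['p'][v-w:v+w,u-w:u+w,::-1]; crops.append(cv2.resize(a,(400,400),interpolation=cv2.INTER_CUBIC))
        s=g[v-14:v+15,u-14:u+15]; k,l,st,ce=cv2.connectedComponentsWithStats((s>95).astype(np.uint8))
        for i in range(1,k):
            if st[i,4]>3:
                x=ce[i]+[u-14,v-14]
                print(n,nm,st[i],x,'z.185',ray(c,*x,.185).round(4),'z.205',ray(c,*x,.205).round(4),'depth',c['d'][int(round(x[1])),int(round(x[0]))])
    cv2.imwrite(f"pics/{n}_crop.png",np.hstack(crops))
    print(n,'cam',(-c['R'].T@c['t']).round(3))
cv2.imwrite("pics/crops.png",np.vstack([cv2.resize(cv2.imread(f"pics/{n}_crop.png"),(600,300)) for n in("top","scene")]))
E
```

```text
top L [0 0 4 3 7] [204.         201.57142857] z.185 [0.5339 0.1752 0.185 ] z.205 [0.5313 0.1729 0.205 ] depth 1.040727
top L [18  0  4  4 14] [222.5        202.28571429] z.185 [0.5314 0.13   0.185 ] z.205 [0.5289 0.1286 0.205 ] depth 1.0030979
top L [25  0  4  4 10] [230. 202.] z.185 [0.5318 0.1117 0.185 ] z.205 [0.5293 0.1106 0.205 ] depth 1.0414875
top L [ 9  9 10 10 73] [216.23287671 214.26027397] z.185 [0.5022 0.1454 0.185 ] z.205 [0.5003 0.1437 0.205 ] depth 1.0216428
top L [23 23  6  6 18] [229.38888889 227.55555556] z.185 [0.4694 0.1137 0.185 ] z.205 [0.4681 0.1125 0.205 ] depth 1.0290612
top L [ 0 26  4  3  7] [204.         228.42857143] z.185 [0.4683 0.1752 0.185 ] z.205 [0.467  0.1728 0.205 ] depth 1.0326567
top R [ 0  0  5  5 15] [291.33333333 184.33333333] z.185 [ 0.5732 -0.0398  0.185 ] z.205 [ 0.5698 -0.0379  0.205 ] depth 1.0500236
top R [24  0  5  5 16] [316.5    184.3125] z.185 [ 0.5722 -0.1019  0.185 ] z.205 [ 0.5689 -0.0988  0.205 ] depth 1.0458012
top R [ 3  3  5  5 19] [294.84210526 187.84210526] z.185 [ 0.5643 -0.0482  0.185 ] z.205 [ 0.5611 -0.0461  0.205 ] dep
[... 900 characters left out ...]
5513 0.0971 0.205 ] depth 1.0146552
scene L [23 25  6  4 13] [295.30769231 165.15384615] z.185 [0.5551 0.1544 0.185 ] z.205 [0.5673 0.1478 0.205 ] depth 1.0149869
scene R [0 0 4 3 8] [184.125 173.625] z.185 [ 0.5068 -0.0926  0.185 ] z.205 [ 0.5202 -0.0932  0.205 ] depth 0.99834335
scene R [ 8  7 12 10 84] [196.75       184.42857143] z.185 [ 0.5424 -0.0721  0.185 ] z.205 [ 0.5549 -0.0731  0.205 ] depth 0.9641778
scene R [24 10  5  5 22] [209.09090909 184.90909091] z.185 [ 0.5512 -0.0463  0.185 ] z.205 [ 0.5635 -0.048   0.205 ] depth 0.9393639
scene R [26 27  3  2  6] [210.  200.5] z.185 [ 0.5901 -0.054   0.185 ] z.205 [ 0.6015 -0.0556  0.205 ] depth 0.96479136
scene cam [ 1.057 -0.117  1.007]
```

View pics/crops.png

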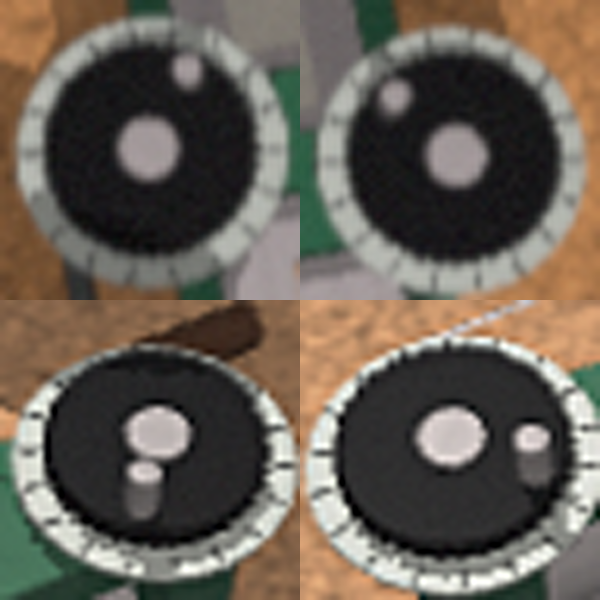

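Both cameras agree: the right axis is at about (0.541, -0.072), with the post at about +49.5° and the target at about -30.5°. I'll close the fingers, come down behind the post and feel for it.

```bash
cat >> h.py <<'E'
AX=np.array([.541,-.072]); A0=np.radians(49.5); Z=.190
def pose(a,back,z=Z):
    """TCP pose with its -x side 'back' metres behind the post centre, post at angle a"""
    r=np.array([np.cos(a),np.sin(a)]); t=np.array([np.sin(a),-np.cos(a)])
    p=AX+.033*r-t*back
    return [*p,z],[np.pi,0,a+np.pi/2]
def ang(p):  # distance of TCP along/behind tangent -> post angle offset
    q=np.array(p[:2])-AX; return q
E
python3 - <<'E'
from h import *; from bench import bot,viewer
bot.grab(20)
p=bot.sense()['tool_pos']; bot.move_linear([*p[:2],.31],max_speed=.25)
bot.reach(*pose(A0,.034,.27)); bot.move_linear(pose(A0,.034)[0],max_speed=.12)
s=bot.sense(); print(s['clock'],s['tool_pos'],s['ft_force'],s['grip_width'],s['joints'].round(2))
hit=bot.move_linear(pose(A0,.010)[0],max_speed=.02,contact_N=2)
s=bot.sense(); q=s['tool_pos'][:2]-AX; t=np.array([np.sin(A0),-np.cos(A0)])
print(hit,s['clock'],s['tool_pos'],s['ft_force'],'back',-q@t)
p,_=viewer.grab_frame("scene"); cv2.imwrite("pics/c1.png",cv2.resize(p[80:272,90:346,::-1],(800,600),interpolation=cv2.INTER_CUBIC))
E
```

```text
4.5083 [ 0.53706099 -0.02470881  0.19065847] [ 0.40916383 -0.797115    0.10182151] -0.0001682509118153012 [-0.05  0.22 -0.27  1.08  0.    0.66]
True 5.35 [ 0.54934621 -0.03593336  0.18940991] [-0.61767039  1.12685244  0.56755019] back 0.017076903834226397
```

View pics/c1.png

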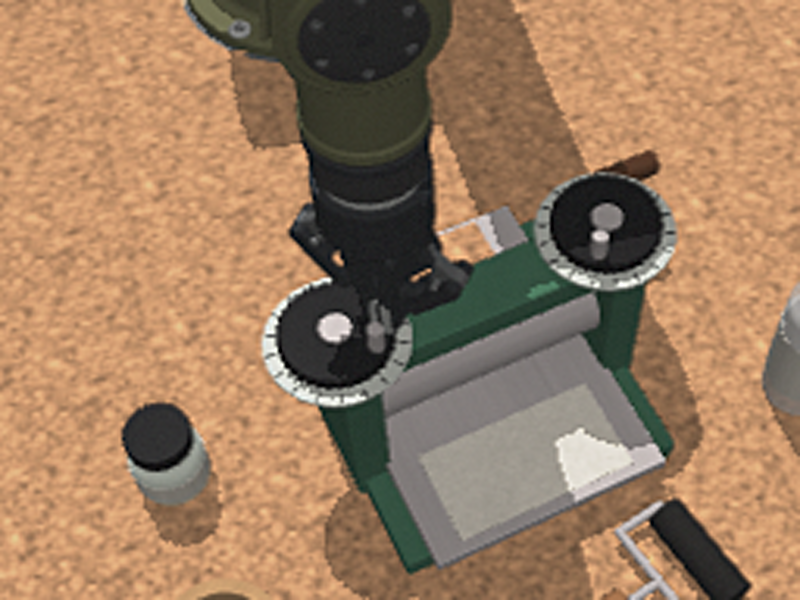

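Contact came exactly where expected, with the TCP 17 mm behind the post, and the picture shows the fingertips against the post at (375,330). I'll sweep round slowly to just past the fourth half-way point, then back off.

Run:
```python
from h import *; from bench import bot,viewer
for d in [*range(5,71,5),72,74,76]:
    a=A0-np.radians(d); P,O=pose(a,.017); bot.move_linear(P,O,max_speed=.025)
    s=bot.sense(); t=np.array([np.sin(a),-np.cos(a)]); q=s['tool_pos'][:2]-AX
    print(d,round(s['clock'],2),'Ft',round(-s['ft_force'][:2]@t,1),'Fz',round(s['ft_force'][2],1),'back',round(-q@t*1e3,1),'z',round(s['tool_pos'][2],4))
bot.move_linear(pose(a,.032)[0],max_speed=.06)
bot.move_linear(pose(a,.032,.27)[0],max_speed=.15)
bot.reach([.42,.25,.33],O); bot.dwell(.3)
c=viewer.camera_params("top"); p,_=viewer.grab_frame("top"); p2,_=viewer.grab_frame("scene")
print(bot.sense()['clock'])
g=cv2.cvtColor(p,cv2.COLOR_RGB2GRAY)
for (U,V) in((340,336),(476,309)):
    u,v=int(U/1.5625),int(V/1.5625); s=g[v-14:v+15,u-14:u+15]
    k,l,st,ce=cv2.connectedComponentsWithStats((s>95).astype(np.uint8))
    for i in range(1,k):
        x=ce[i]+[u-14,v-14]
        if st[i,4]>50: C=ray(c,*x,.185)
    for i in range(1,k):
        x=ce[i]+[u-14,v-14]; r=(ray(c,*x,.205)-C)[:2]
        if .028<np.hypot(*r)<.037: print('post',r,np.degrees(np.arctan2(r[1],r[0])))
cv2.imwrite("pics/end.png",np.hstack([cv2.resize(p[150:250,180:340,::-1],(400,250)),cv2.resize(p2[110:260,130:370,::-1],(400,250))]))
```

```text
5 5.71 Ft 4.5 Fz -1.5 back 18.3 z 0.1892
10 5.99 Ft 1.4 Fz -1.1 back 17.4 z 0.1895
15 6.28 Ft -0.3 Fz 0.5 back 16.1 z 0.1905
20 6.56 Ft 0.5 Fz 0.4 back 16.8 z 0.1903
25 6.84 Ft 5.0 Fz 3.6 back 17.7 z 0.1902
30 7.12 Ft 0.8 Fz 0.9 back 16.8 z 0.1901
35 7.41 Ft -0.4 Fz 0.1 back 16.5 z 0.1899
40 7.69 Ft 0.2 Fz 0.2 back 16.8 z 0.1899
45 7.97 Ft 4.3 Fz 0.3 back 17.8 z 0.1899
50 8.26 Ft 2.9 Fz 0.2 back 17.5 z 0.1899
55 8.54 Ft 0.5 Fz -0.3 back 16.4 z 0.1901
60 8.82 Ft 0.2 Fz 0.2 back 16.7 z 0.19
65 9.11 Ft 3.9 Fz 0.3 back 17.6 z 0.19
70 9.39 Ft 4.8 Fz 1.2 back 17.9 z 0.19
72 9.64 Ft 0.0 Fz 0.6 back 16.3 z 0.19
74 9.89 Ft 0.6 Fz 0.0 back 16.5 z 0.19
76 10.14 Ft -0.7 Fz -0.9 back 16.8 z 0.19
12.9583
post [ 0.02781689 -0.01671437] -31.000450289503856
post [ 0.02761371 -0.02156124] -37.98329823273932
```

View pics/end.png

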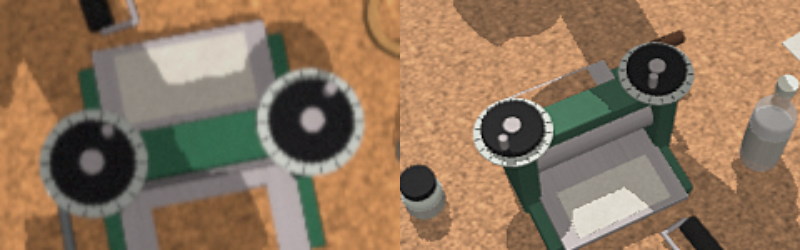

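The force trace shows four snaps, and both posts point the same way in the picture. But the blob angle of -38° is a bit off, so I'll check more finely with both cameras and a synthetic prediction.

Run:
```python
from h import *; from bench import bot,viewer
S={}
for n,boxes in(("top",[(217,215),(305,198)]),("scene",[(283,153),(197,187)])):
    c=viewer.camera_params(n); p,_=viewer.grab_frame(n); row=[]
    for k,(u,v) in enumerate(boxes):
        w=25; m=12; im=cv2.resize(p[v-w:v+w,u-w:u+w,::-1],None,fx=m,fy=m,interpolation=cv2.INTER_CUBIC)[:, :]
        ax=[np.array([.5030,.1445]),AX][k]; base=[-30.5-20,A0*57.2958-80-20][k]
        if k==1:
            for j,col in((0,(0,255,0)),(1,(0,255,255)),(2,(0,0,255))):  # 3,4,5 clicks
                a=np.radians(49.5-20*(j+3)); x=pix(c,np.array([*(AX+.033*np.array([np.cos(a),np.sin(a)])),.205]))
                cv2.circle(im,tuple(int((e-o+w+.5)*m) for e,o in zip(x,(u,v))),8,col,2)
        row.append(cv2.resize(im,(300,300)))
    S[n]=np.hstack(row)
cv2.imwrite("pics/chk.png",np.vstack([S["top"],S["scene"]]))
```

```text
(no output)
```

View pics/chk.png

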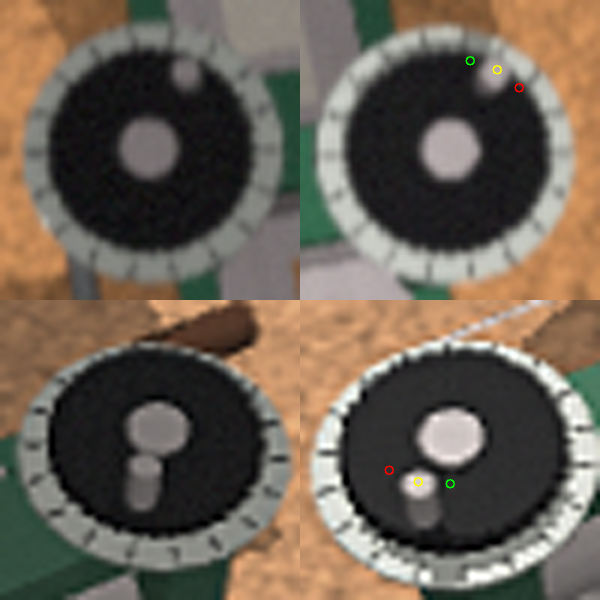

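In both cameras the post top sits on the yellow four-click mark, at (490,72) in the top crop and (418,483) in the scene crop. The left dial hasn't moved and the hand is clear.

```bash
python3 -c "
from bench import workorder
print(workorder.job_done())"
```

```text
the job is handed in; nothing more can be done
None
```

I pushed the right dial clockwise exactly four clicks, so it now matches the left one; both cameras confirm this, the hand is clear, and the job is handed in.

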